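# Crank the photo turntable round to face the phone

### The job

The wooden toy truck is about to be photographed for the shop's online listing. Crank the photo turntable round with its large handwheel until the truck's bonnet faces straight at the phone on the stand, then let go. Do not touch the truck or the platter it stands on.

Things in the scene. Friction and masses are not known exactly. Their poses are not given: they have to be found in the camera images.
- rig: Photo turntable: fixed plywood deck 200 x 600 mm, 20 mm thick, long along its y. Origin on the table, on the upright axis of the large handwheel; z up. Platter axis at x 0, y +240 mm. At y +443 mm a phone on a stand, up to 160 mm above the table, looks at the platter: a truck facing it points along the rig's +y. The small wheel (60 mm wide) by the phone is not part of the job.
- knob_mid (a point): Grip point on the axis of the large handwheel's upright black knob, 88 mm above the table. Knob: 24 mm thick, 55 to 105 mm above the table, 65 mm from the wheel's axis, spins freely on its pin, so fixed fingers can hold it all the way round. Wheel: flat, aluminium, 142 mm wide, top at 55 mm; no stops, about 1 N at the knob, stays where left; its clutch slips above 30 N.
- platter: Round white platter, 190 mm wide, 13 mm thick, top 45 mm above the table. Origin on its axis at its underside, 32 mm above the table; z up; its x and y mean nothing to the job. A belt turns it in the same sense as the large handwheel (seen from above), half as far: 90 degrees of the wheel give 45 of the platter.
- truck: Wooden toy truck, loose on the middle of the platter and turning with it: 150 mm long, 70 mm wide, 81 mm tall (its top 126 mm above the table). Origin under its middle, level with the platter's top; x forwards, towards bonnet, radiator and headlamps (the open load bed is at the back); z up.
Things that resemble listed ones, but are neither listed nor needed, are in the scene too. Leave any green look-alike of the truck alone.

How it is judged:
By the outcome, as a careful person would: the job done as asked, in the order asked, and still so for the second after the job is handed in, with the robot touching nothing.
It also fails if it takes over 38 s, if anything falls off the work surface, if the arm or the gripper's body presses on something with over 40 N, if the wrist force passes 120 N, or if a joint passes its speed limit or range.

### The arm

A 6-joint arm with a two-finger parallel gripper is mounted at the origin on the work surface. World frame = base frame: x ahead of the robot, y to its left, z up, the work surface at z = 0. Lengths are in mm, angles in rad, forces in N, time in s.
With the tool pointing down it reaches from about 300 to 775 mm from the base axis. Payload 14.6 kg.
Tool frame: the origin (TCP) lies on the centre line of the jaws, within the pads' length; the fingertips stand manip.finger_overhang ahead of it and the grasp point (between the pads) lies 11 mm behind it (manip.finger_overhang is the distance from the TCP to the fingertips, in mm); y points along the fingers, x is the direction in which the jaws open and shut, and the axes are right-handed (so a half turn about y gives the same grasp; the last joint's range is limited). The gripper opens to 94 mm and grips with 3 to 60 N. Pads are 16 mm wide; open, the fingers measure 119 mm over their backs; the gripper's body (75 mm by 177 mm) begins 78 mm behind the grasp point.
Start: joints at [-1.382, 0.3, 1.521, -0, 1.321, -0.067], TCP at [139.154, -532.095, 213.446] pointing down, gripper open.
Joint ranges: [-3.03, 3.03], [-0.79, 2.21], [0.23, 2.52], [-1.04, 4.18], [0, 3.07], [-2.55, 2.55]. Speed limits (rad/s): [2.22, 2.22, 2.57, 3.14, 3.14, 3.14].

### API

Orientations are given as [roll, pitch, yaw] about the fixed x, y, z axes, in that order (R = Rz(yaw) Ry(pitch) Rx(roll)).
In Python, from cell import monitor, viewer, ticket, manip gives the robot as it stands.
- The arm moves only by the shell command python3 -m jog 'ROWS' [FORCE]. ROWS is JSON, a list of rows, each an object of numbers: "grip": the finger opening in cm, from 0 to 9.4; "dx", "dy", "dz": the shift along the tool's x, y, z in cm; "spin": the turn about the tool's y in degrees. In form: [{"grip": .., "dx": .., "dy": .., "dz": .., "spin": ..}, ...]. A call has 1 to 20 rows; each row is the pose to reach, as a shift and turn from the pose commanded when the call began, along the tool's axes at that moment; what a row does not reach only later rows make up. A row lasts 1/8 s, in which the tool goes at most 62.5 mm and 10.7 degrees, less where a joint would pass 70% of its speed; a pose out of reach is approached as far as the arm can. A call with a gripper value outside its range is refused whole. The fingers move at their own pace and stop on an object; FORCE is the grip in N (left out, the last holds). Time passes only in rows, so rows that repeat a pose let the fingers close. It gives the time, the measured TCP pose, the force and the opening at its end, in the units of the state.
- monitor.read_state(): the state, without advancing time (a new reading comes with each control period).
- viewer.camera(name): name is "scene" or "top" or "wrist"; returns a dict with "color" (480x640x3 uint8, red, green, blue), "vertical_fov" (degrees; the focal length in pixels is half the picture's height over the tangent of half this angle, whatever the lens; pixels are square), "cx", "cy" (the principal point, pixels), "rvec" (rotation vector, rad) and "tvec" (3), from world to camera coordinates, as OpenCV has them. Camera axes: x right, y down, z forward; pixel columns grow to the right and rows downward; lengths in mm; the calibration is good to about 2 mm. A picture is of the moment at which its call begins. There is no depth.
- ticket.sign_off(): hands the job in, once; it reports no verdict.
The state is a dict: "clock": time; "joints": joint angles; "qd": joint speeds; "effort": joint torques, N m; "eef_pos": TCP position; "eef_rot": TCP orientation; "wrist_force": force on the tool from outside, world axes, zero at the start; "moment": the same for the moment, N m; "finger_gap": finger opening in mm.
Only numpy, scipy, OpenCV 4.12 (cv2) and the standard library are available. Lean on these libraries where they do the work, as an engineer would, in place of code of your own. Each camera call takes 0.05 s, during which the arm holds its last target. There are 200 camera calls.

## Working session

There is one attempt and no reset: what is moved stays moved. The work goes in short steps, Python scripts to look and compute and a shell command to move; the robot and the scene stay as the last step left them, time stands still between calls to the robot, and variables do not carry over. Pictures are saved under pics/ and viewed, about 8 in all and at most 12, crops included, and the job is handed in when it is done.

```bash
mkdir -p pics; cat > h.py <<'E'
import numpy as np, cv2
from cell import monitor, viewer, ticket, manip
def shot(n,f):
    c=viewer.camera(n); cv2.imwrite('pics/'+f,c['color'][:,:,::-1]); np.save('pics/'+f+'.npy',c,allow_pickle=True); return c
def load(f): return np.load('pics/'+f+'.npy',allow_pickle=True).item()
def ray(c,uv,z):
    f=240/np.tan(np.radians(c['vertical_fov'])/2); R=cv2.Rodrigues(np.array(c['rvec'],float))[0]; t=np.array(c['tvec'],float).ravel()
    o=-R.T@t; d=R.T@np.array([(uv[0]-c['cx'])/f,(uv[1]-c['cy'])/f,1]); return o+d*(z-o[2])/d[2]
def proj(c,p):
    f=240/np.tan(np.radians(c['vertical_fov'])/2); R=cv2.Rodrigues(np.array(c['rvec'],float))[0]; q=R@np.array(p,float)+np.array(c['tvec'],float).ravel()
    return np.array([c['cx']+f*q[0]/q[2],c['cy']+f*q[1]/q[2]])
E
python3 - <<'E'
from h import *
s=monitor.read_state(); print(s, manip.finger_overhang)
for n in('top','scene'):
    c=shot(n,n+'1.png'); print(n,c['vertical_fov'],c['cx'],c['cy'],c['rvec'],c['tvec'])
E
```

```text
{'clock': 0.0, 'joints': array([-1.38162449e+00,  3.00479441e-01,  1.52159217e+00,  2.28181985e-05,
        1.32065832e+00, -6.65962817e-02]), 'qd': array([-0.00028233, -0.00076912,  0.00135189,  0.00101667,  0.00122937,
        0.00168967]), 'effort': array([ 1.61788084e-03, -5.31808913e+01, -3.52738202e+01,  7.08793220e-02,
        2.43961177e-02, -9.20255206e-05]), 'eef_pos': array([ 139.10190994, -531.86346282,  212.87705002]), 'eef_rot': array([-1.57069859e+00,  1.13328476e-03, -1.31503381e+00]), 'wrist_force': array([-0.03190901,  0.58140694,  0.27012707]), 'moment': array([ 0.01051776, -0.05002609, -0.020442  ]), 'finger_gap': 94.29016753223941} 8.0
top 48.41297996269789 319.65374967301693 235.62606759712108 [ 2.18176001 -2.19009447  0.06814487] [ 141.27606755  483.37717216 1073.53740327]
scene 47.72501572349574 310.71735937444674 243.61416170533582 [ 2.36018465  0.69632803 -0.24678008] [-497.62204516  -70.70004156 1241.44938421]
```

View pics/top1.png

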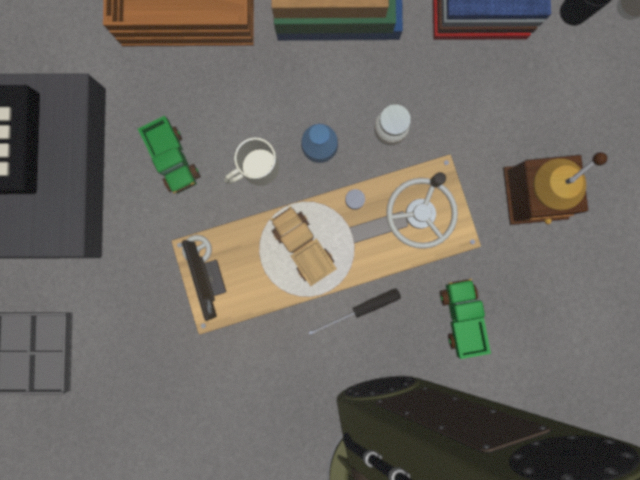

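View pics/scene1.png

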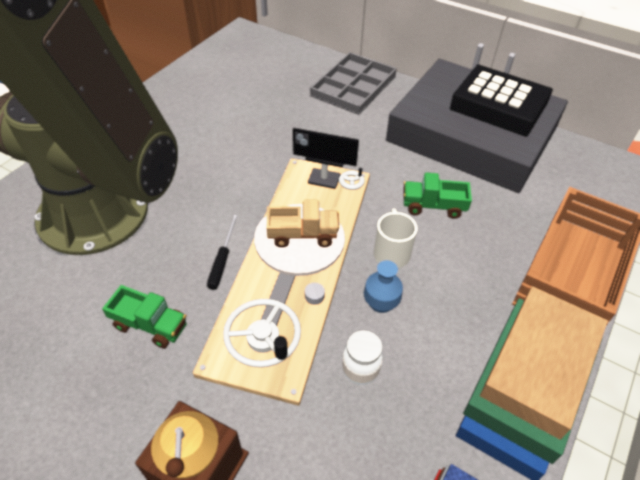

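The top view shows the large wheel at (422,213) with its black knob at (438,181). The platter and truck are at (307,248), and the phone is at (200,280). In the scene view the load bed is at (283,225) and the bonnet at (330,222), which puts the bonnet at the upper-left end (287,218) in the top view.

Look-alikes:
- **Knob:** coffee-mill knob (600,158), the small wheel by the phone (203,245), and the grey idler (355,199).
- **Truck:** green trucks at (168,155) and (466,318).

I choose the black knob at (438,181) and check it in a close crop.

```bash
python3 - <<'E'
from h import *
c=load('top1.png'); im=c['color']
a=cv2.resize(im[150:340,160:490,::-1],None,fx=2.4,fy=2.4,interpolation=cv2.INTER_CUBIC); cv2.imwrite('pics/crop1.png',a)
hsv=cv2.cvtColor(im,cv2.COLOR_RGB2HSV)
# deck quad
m=cv2.inRange(hsv,(8,60,110),(30,255,255)); m[:150]=0;m[345:]=0;m[:,:165]=0;m[:,490:]=0
m=cv2.morphologyEx(m,cv2.MORPH_OPEN,np.ones((3,3)))
pts=cv2.findNonZero(m); r=cv2.minAreaRect(pts); b=cv2.boxPoints(r); print('box',b)
B=np.array([ray(c,p,20) for p in b]); print(B.round(1)); print(np.linalg.norm(B-np.roll(B,1,0),axis=1), B.mean(0))
# platter
g=cv2.inRange(hsv,(0,0,140),(180,60,255)); g[:195]=0;g[300:]=0;g[:,:255]=0;g[:,:]=g; g[:,360:]=0
h=cv2.convexHull(cv2.findNonZero(cv2.morphologyEx(g,cv2.MORPH_OPEN,np.ones((5,5)))))
e=cv2.fitEllipse(h);print('platter',e,ray(c,e[0],45))
# wheel
g=cv2.inRange(hsv,(0,0,130),(180,50,255)); g[:170]=0;g[255:]=0;g[:,:383]=0;g[:,462:]=0
h=cv2.convexHull(cv2.findNonZero(g));e=cv2.fitEllipse(h);print('wheel',e,ray(c,e[0],50))
k=cv2.inRange(hsv,(0,0,0),(180,255,60)); k[:165]=0;k[200:]=0;k[:,:420]=0;k[:,455:]=0
P=cv2.findNonZero(k).reshape(-1,2); print('knob',len(P),P.min(0),P.max(0),P.mean(0),ray(c,P.mean(0),85))
E
```

```text
box [[169.07378 240.45987]
 [451.7766  152.72449]
 [481.0022  246.89587]
 [198.29938 334.63126]]
[[ 475.   445.9   20. ]
 [ 653.2 -132.5   20. ]
 [ 459.5 -187.9   20. ]
 [ 285.   384.3   20. ]]
[199.73238432 605.28925232 201.50290945 598.13420694] [468.18031457 127.44713617  20.        ]
platter ((312.172119140625, 242.33644104003906), (93.6574478149414, 117.71367645263672), 42.18258285522461) [468.71239095 154.23260482  45.        ]
wheel ((430.2396240234375, 210.01844787597656), (84.05696868896484, 127.255126953125), 107.23161315917969) [531.6966107  -80.14064596  50.        ]
knob 19 [432 179] [437 185] [434.         182.47368421] [580.9478889  -81.13222114  85.        ]
```

View pics/crop1.png

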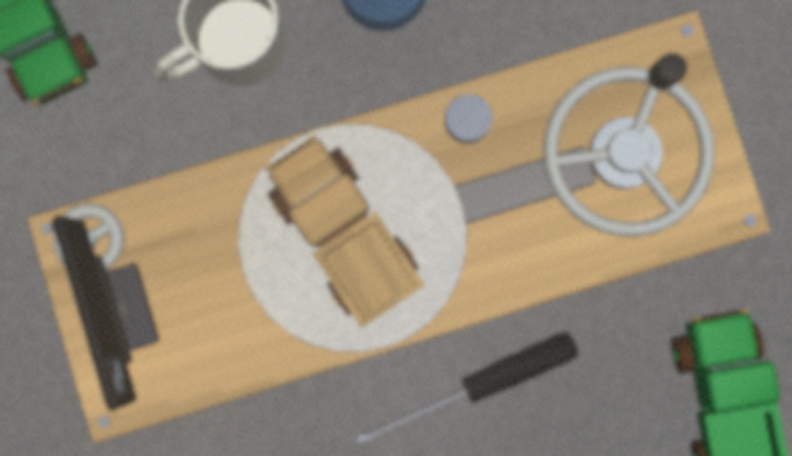

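The crop confirms the upright black knob on the large wheel's rim at crop (668,70). The wheel centre is at (630,152). The truck's bonnet end is at crop (291,153) and its bed at (390,290). The wheel pairs are front (344,163)/(280,207) and rear (405,253)/(340,300).

```bash
python3 - <<'E'
from h import *
c=load('top1.png')
W=lambda p,z: ray(c,np.array(p)/2.4+[160-.3,150-.3],z)
C=[W(p,20) for p in [(697,12),(768,231),(95,441),(30,218)]]
print('corners',np.round(C,1)); d1=C[3]-C[0]; d2=C[2]-C[1]; print(np.linalg.norm(d1),np.linalg.norm(d2),np.linalg.norm(C[1]-C[0]))
deg=lambda d:np.degrees(np.arctan2(d[1],d[0]))
print('y dir',deg(d1),deg(d2),deg(C[0]-C[1])+90, deg(C[3]-C[2])+90)
w=W((629.5,151.5),52); p=W((353,238),45); print('wheel',w,'platter',p,np.linalg.norm((w-p)[:2]),deg(p-w))
k=W((670,69),105); print('knob',k,np.linalg.norm((k-w)[:2]),deg(k-w), W((662,80),58))
f=(W((344,163),68)+W((280,207),68))/2; r=(W((405,253),68)+W((340,300),68))/2
print('truck',f,r,deg(f-r), deg(W((280,207),68)-W((344,163),68))-90,deg(W((340,300),68)-W((405,253),68))-90)
print('cam',ray(c,(0,0),0), -cv2.Rodrigues(c['rvec'])[0].T@np.ravel(c['tvec']))
E
```

```text
corners [[ 649.1 -129.    20. ]
 [ 461.4 -185.3   20. ]
 [ 287.4  382.3   20. ]
 [ 474.8  439.6   20. ]]
594.7148520372904 593.6629030168357 195.9740814507142
y dir 107.03984562204235 107.04269851401192 106.683574787368 106.99113580969231
wheel [525.95458646 -63.33035793  52.        ] platter [455.77818502 164.96223448  45.        ] 238.83516296529052 107.08725816598991
knob [585.24590902 -86.19050181 105.        ] 63.545630132079545 -21.084460251809073 [584.30151542 -89.87630176  58.        ]
truck [497.98647303 197.46467221  68.        ] [423.69051467 148.61406093  68.        ] 33.32546822340499 34.43528278278865 35.62842747474566
cam [992.91272663 821.53435859   0.        ] [ 411.87202382  135.41025689 1103.68495159]
```

Measurements agree with the given sizes: the deck is 596 x 197 mm, wheel to platter is 239 mm and the knob radius is 63.5 mm. The rig +y heading is 107.05° and the truck heading is about 34°. That means +73° of platter, or about +146° of wheel (CCW). Next I move above the knob.

```bash
python3 -m jog '[{"dx":-31.6,"dz":54.5},{"dx":-31.6,"dz":54.5},{"dx":-31.6,"dz":54.5},{"dx":-31.6,"dz":54.5},{"dx":-31.6,"dz":54.5},{"dx":-31.6,"dz":54.5},{"dx":-31.6,"dz":54.5},{"dx":-31.6,"dz":54.5},{"dx":-31.6,"dz":54.5},{"dx":-31.6,"dz":54.5},{"dx":-31.6,"dz":54.5},{"dx":-31.6,"dz":54.5},{"dx":-31.6,"dz":54.5},{"dx":-31.6,"dz":54.5},{"dx":-31.6,"dz":54.5},{"dx":-31.6,"dz":54.5}]' 20
python3 - <<'E'
from h import *
c=shot('wrist','wr1.png'); s=monitor.read_state(); print(s['clock'],s['eef_pos'],s['eef_rot'],s['joints'])
print(proj(c,(586,-88,105)),proj(c,(586,-88,55)),proj(c,(526,-63,53)))
E
```

```text
0.15 [ 139.10079296 -531.92397855  213.05688457] [-1.57074436e+00  8.18325618e-04 -1.31505197e+00] [-1.38163541e+00  3.00282506e-01  1.52142247e+00 -2.67708373e-06
  1.32070765e+00 -6.65827558e-02]
[ -635.11608343 -1330.37837662] [-396.11918282 -965.11310569] [-423.39278213 -769.95925835]validation failed for argument at $[0]...
```

View pics/wr1.png

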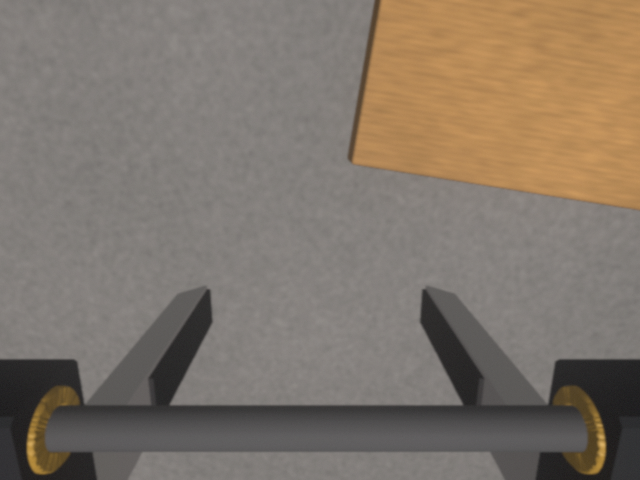

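The call was refused because every row needs all the keys, so the arm hasn't moved. The wrist picture only shows a wooden board near the start, with its corner at (352,162). I retry with full rows.

```bash
python3 -m jog '[{"grip":9.4,"dx":-31.6,"dy":0,"dz":54.5,"spin":0},{"grip":9.4,"dx":-31.6,"dy":0,"dz":54.5,"spin":0},{"grip":9.4,"dx":-31.6,"dy":0,"dz":54.5,"spin":0},{"grip":9.4,"dx":-31.6,"dy":0,"dz":54.5,"spin":0},{"grip":9.4,"dx":-31.6,"dy":0,"dz":54.5,"spin":0},{"grip":9.4,"dx":-31.6,"dy":0,"dz":54.5,"spin":0},{"grip":9.4,"dx":-31.6,"dy":0,"dz":54.5,"spin":0},{"grip":9.4,"dx":-31.6,"dy":0,"dz":54.5,"spin":0},{"grip":9.4,"dx":-31.6,"dy":0,"dz":54.5,"spin":0},{"grip":9.4,"dx":-31.6,"dy":0,"dz":54.5,"spin":0},{"grip":9.4,"dx":-31.6,"dy":0,"dz":54.5,"spin":0},{"grip":9.4,"dx":-31.6,"dy":0,"dz":54.5,"spin":0},{"grip":9.4,"dx":-31.6,"dy":0,"dz":54.5,"spin":0},{"grip":9.4,"dx":-31.6,"dy":0,"dz":54.5,"spin":0}]' 20
python3 - <<'E'
from h import *
c=shot('wrist','wr2.png'); s=monitor.read_state(); print(s['clock'],s['eef_pos'],s['eef_rot'],s['joints'])
print(proj(c,(586,-88,105)),proj(c,(586,-88,55)),proj(c,(526,-63,53)))
E
```

```text
clock: 1.9
eef_pos: [586.0, -89.5, 213.8]
eef_rot: [-1.57, -0.0, -1.316]
wrist_force: [0.1, -1.5, 0.3]
finger_gap: 93.6
1.95 [586.09718801 -89.31588529 213.76350027] [-1.57044837e+00 -2.10337767e-04 -1.31623137e+00] [-2.12987241e-01  3.95467575e-01  1.39226410e+00 -3.16823836e-05
  1.35345556e+00  1.10325091e+00]
[314.1942306  244.96985703] [314.41254936 227.74578029] [266.67425622 288.56075904]
```

View pics/wr2.png

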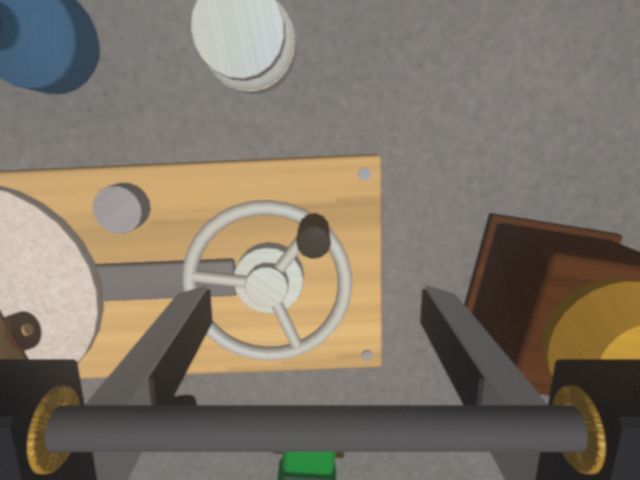

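The wrist view shows the knob's top at about (314,241), matching the prediction of (314,245). The wheel rim is centred at about (267,280), and the mill starts to the right at (470,300).

```bash
python3 - <<'E'
from h import *
c=load('wr2.png'); t=load('top1.png'); print('scale',c['tvec'],-cv2.Rodrigues(c['rvec'])[0].T@np.ravel(c['tvec']))
w=ray(c,(267.5,280),53); print('wheel',w)
w=np.array([526,-63.3,53])
for z,p in((105,(314,241)),(58,(315,228))): k=ray(c,p,z); print('knob',k)
for z in(0,60,120): print('mill top', ray(t,(504,168),z),ray(t,(509,222),z),'wrist',ray(c,(491,215),z))
E
```

```text
scale [-233.51104805  497.07434434  538.46331166] [662.31759364 -69.26726827 384.82528771]
wheel [533.46183816 -61.99703563  53.        ]
knob [588.64813889 -87.18091275 105.        ]
knob [586.61227462 -88.32272589  58.        ]
mill top [ 624.88759985 -245.67877136    0.        ] [ 511.74438517 -253.03278125    0.        ] wrist [ 625.07235246 -243.4063754     0.        ]
mill top [ 613.30736172 -224.96149905   60.        ] [ 506.31499005 -231.9157204    60.        ] wrist [ 630.87944088 -216.25549223   60.        ]
mill top [ 601.72712358 -204.24422673  120.        ] [ 500.88559494 -210.79865954  120.        ] wrist [ 636.68652929 -189.10460906  120.        ]
```

The mill's near edge is at y≈-245, which clears the gripper. I descend and grip the knob.

```bash
python3 -m jog '[{"grip":9.4,"dx":-0.1,"dy":5,"dz":0.1,"spin":0},{"grip":9.4,"dx":-0.1,"dy":9,"dz":0.1,"spin":0},{"grip":9.4,"dx":-0.1,"dy":12,"dz":0.1,"spin":0},{"grip":9.4,"dx":-0.1,"dy":13.6,"dz":0.1,"spin":0},{"grip":5,"dx":-0.1,"dy":13.6,"dz":0.1,"spin":0},{"grip":4,"dx":-0.1,"dy":13.6,"dz":0.1,"spin":0},{"grip":3,"dx":-0.1,"dy":13.6,"dz":0.1,"spin":0},{"grip":2,"dx":-0.1,"dy":13.6,"dz":0.1,"spin":0},{"grip":2,"dx":-0.1,"dy":13.6,"dz":0.1,"spin":0},{"grip":2,"dx":-0.1,"dy":13.6,"dz":0.1,"spin":0},{"grip":2,"dx":-0.1,"dy":13.6,"dz":0.1,"spin":0},{"grip":2,"dx":-0.1,"dy":13.6,"dz":0.1,"spin":0}]' 20
```

```text
clock: 3.45
eef_pos: [587.2, -87.3, 77.4]
eef_rot: [-1.571, -0.0, -1.315]
wrist_force: [0.7, -0.6, -0.6]
finger_gap: 23.8
```

The grip holds at a 23.8 mm gap with low force. Next I work out the arc's rows for the first 70°.

```bash
cat > arc.py <<'E'
import sys; from h import *
cx,cy,a0,r=map(float,sys.argv[1:5]); yaw=float(sys.argv[5])
for t in map(float,sys.argv[6:]):
    a,b=np.radians(a0+t),np.radians(a0); d=r*np.array([np.cos(a)-np.cos(b),np.sin(a)-np.sin(b)])/10
    print(t,(d@[np.cos(yaw),np.sin(yaw)]).round(2),(d@[-np.sin(yaw),np.cos(yaw)]).round(2))
E
python3 arc.py 526.9 -62.9 -22 65 -1.315 5 10 15 20 25 30 35 40 45 50 55 60 65 70
```

```text
5.0 -0.47 0.32
10.0 -0.96 0.59
15.0 -1.48 0.83
20.0 -2.02 1.01
25.0 -2.57 1.15
30.0 -3.13 1.24
35.0 -3.69 1.28
40.0 -4.26 1.27
45.0 -4.82 1.22
50.0 -5.38 1.11
55.0 -5.93 0.96
60.0 -6.46 0.75
65.0 -6.97 0.51
70.0 -7.45 0.22
```

```bash
python3 -m jog '[{"grip":2,"dx":-0.47,"dy":0,"dz":0.32,"spin":0},{"grip":2,"dx":-0.96,"dy":0,"dz":0.59,"spin":0},{"grip":2,"dx":-1.48,"dy":0,"dz":0.83,"spin":0},{"grip":2,"dx":-2.02,"dy":0,"dz":1.01,"spin":0},{"grip":2,"dx":-2.57,"dy":0,"dz":1.15,"spin":0},{"grip":2,"dx":-3.13,"dy":0,"dz":1.24,"spin":0},{"grip":2,"dx":-3.69,"dy":0,"dz":1.28,"spin":0},{"grip":2,"dx":-4.26,"dy":0,"dz":1.27,"spin":0},{"grip":2,"dx":-4.82,"dy":0,"dz":1.22,"spin":0},{"grip":2,"dx":-5.38,"dy":0,"dz":1.11,"spin":0},{"grip":2,"dx":-5.93,"dy":0,"dz":0.96,"spin":0},{"grip":2,"dx":-6.46,"dy":0,"dz":0.75,"spin":0},{"grip":2,"dx":-6.97,"dy":0,"dz":0.51,"spin":0},{"grip":2,"dx":-7.45,"dy":0,"dz":0.22,"spin":0},{"grip":2,"dx":-7.45,"dy":0,"dz":0.22,"spin":0}]' 20; python3 arc.py 526.9 -62.9 48 65 -1.315 5 10 15 20 25 30 35 40 45 50 55 60 65 70
python3 - <<'E'
from h import *
c=shot('top','top2.png'); s=monitor.read_state(); print(s['clock'],s['eef_pos'],s['wrist_force'],s['finger_gap'])
cv2.imwrite('pics/crop2.png',cv2.resize(c['color'][150:340,160:490,::-1],None,fx=2.4,fy=2.4,interpolation=cv2.INTER_CUBIC))
E
```

```text
clock: 5.32
eef_pos: [570.2, -14.1, 77.5]
eef_rot: [-1.571, 0.001, -1.315]
wrist_force: [2.0, 4.6, 2.1]
finger_gap: 23.5
5.0 -0.46 -0.33
10.0 -0.89 -0.7
15.0 -1.28 -1.11
20.0 -1.64 -1.55
25.0 -1.96 -2.02
30.0 -2.24 -2.51
35.0 -2.47 -3.03
40.0 -2.65 -3.57
45.0 -2.79 -4.12
50.0 -2.88 -4.68
55.0 -2.92 -5.24
60.0 -2.92 -5.81
65.0 -2.86 -6.37
70.0 -2.75 -6.93
5.375 [570.30107261 -14.24467006  77.50565534] [3.06343722 5.13422098 2.29175701] 23.935087814007417
```

View pics/crop2.png

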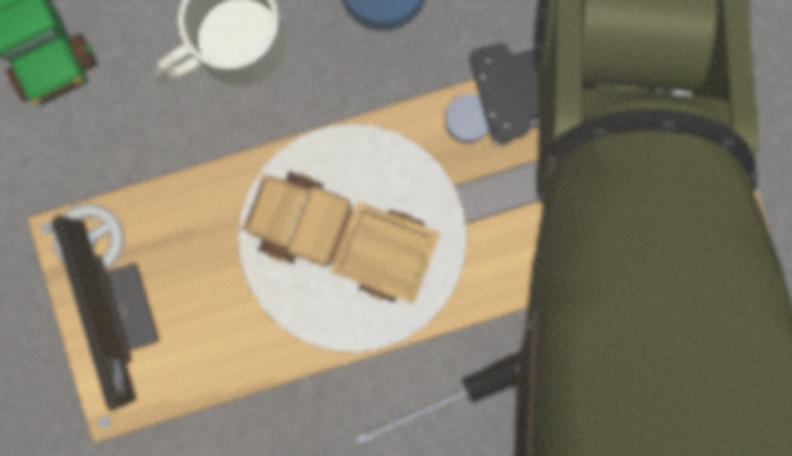

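The truck has turned with the wheel, and its bonnet now points left-up at crop (255,200), with forces of about 5 N. I turn another 65°, then measure.

```bash
python3 -m jog '[{"grip":2,"dx":-0.46,"dy":0,"dz":-0.33,"spin":0},{"grip":2,"dx":-0.89,"dy":0,"dz":-0.7,"spin":0},{"grip":2,"dx":-1.28,"dy":0,"dz":-1.11,"spin":0},{"grip":2,"dx":-1.64,"dy":0,"dz":-1.55,"spin":0},{"grip":2,"dx":-1.96,"dy":0,"dz":-2.02,"spin":0},{"grip":2,"dx":-2.24,"dy":0,"dz":-2.51,"spin":0},{"grip":2,"dx":-2.47,"dy":0,"dz":-3.03,"spin":0},{"grip":2,"dx":-2.65,"dy":0,"dz":-3.57,"spin":0},{"grip":2,"dx":-2.79,"dy":0,"dz":-4.12,"spin":0},{"grip":2,"dx":-2.88,"dy":0,"dz":-4.68,"spin":0},{"grip":2,"dx":-2.92,"dy":0,"dz":-5.24,"spin":0},{"grip":2,"dx":-2.92,"dy":0,"dz":-5.81,"spin":0},{"grip":2,"dx":-2.86,"dy":0,"dz":-6.37,"spin":0},{"grip":2,"dx":-2.86,"dy":0,"dz":-6.37,"spin":0},{"grip":2,"dx":-2.86,"dy":0,"dz":-6.37,"spin":0}]' 20
python3 - <<'E'
from h import *
c=shot('top','top3.png'); s=monitor.read_state(); print(s['clock'],s['eef_pos'],s['wrist_force'],s['finger_gap'])
cv2.imwrite('pics/crop3.png',cv2.resize(c['color'][195:305,230:380,::-1],None,fx=5,fy=5,interpolation=cv2.INTER_CUBIC))
E
```

```text
clock: 7.25
eef_pos: [501.1, -3.1, 77.3]
eef_rot: [-1.572, 0.001, -1.315]
wrist_force: [-2.9, 4.6, 4.4]
finger_gap: 23.4
7.3 [501.16681005  -3.07028702  77.30143975] [-3.08171102  4.55821797  5.030899  ] 23.633957062621292
```

View pics/crop3.png

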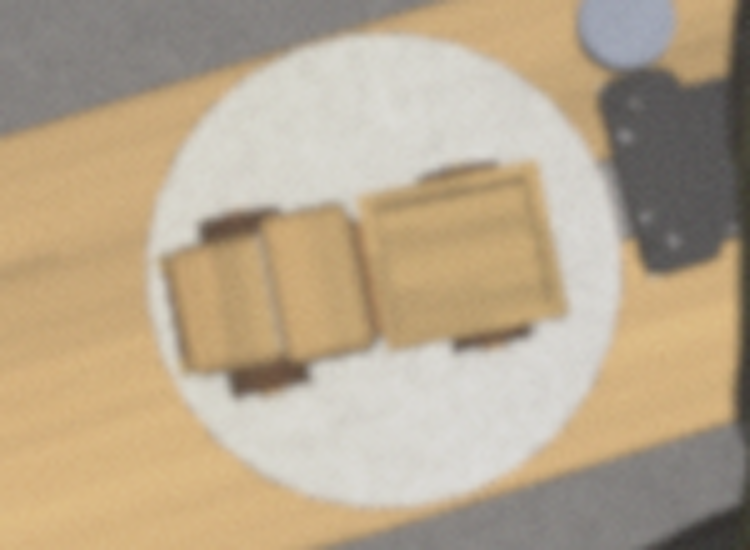

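The truck is nearly lined up, with its bonnet left at crop (175,315) and its bed right at (465,260). I compute its heading from the edges and axles.

```bash
cat > head.py <<'E'
from h import *
def H(c,L,off,s):
    o=[]
    for z,p,q,rot in L:
        d=ray(c,np.array(q)/s+off,z)-ray(c,np.array(p)/s+off,z); o.append((np.degrees(np.arctan2(d[1],d[0]))+rot)%360)
    return np.round(o,1),np.mean(o).round(2)
E
python3 - <<'E'
from head import *
c=load('top3.png')
print(H(c,[(90,(540,162),(362,198),0),(90,(567,316),(388,350),0),(90,(540,162),(567,316),-90),(95,(163,259),(187,373),-90),(95,(345,205),(377,340),-90),(95,(340,203),(163,259),0),
 (70,(238,224),(270,380),-90),(70,(458,172),(492,337),-90),(70,(475,254.5),(254,302),0)],[230-.4,195-.4],5))
# deck edge in same view via line fit
for (p,q) in [((0,137),(430,8)),((320,548),(735,424))]:
    d=ray(c,np.array(p)/5+[229.6,194.6],20)-ray(c,np.array(q)/5+[229.6,194.6],20); print(np.degrees(np.arctan2(d[1],d[0])))
E
```

```text
(array([101.2, 100.5,  99.6, 102.1, 103.2, 107.4, 101.7, 101.4, 101.9]), np.float64(102.11))
106.57309357103613
106.35109521412201
```

Leaving out the invalid 107.4 (that line crosses from the cab to the narrower bonnet), the heading is about 101.5°, against a rig y of 106.4–107.0°. That needs about +5.3° of platter, or +10.6° of wheel.

```bash
python3 arc.py 526.9 -62.9 113 65 -1.315 3 6 9 10.6
```

```text
3.0 0.06 -0.34
6.0 0.13 -0.67
9.0 0.23 -0.99
10.6 0.28 -1.17
```

```bash
python3 -m jog '[{"grip":2,"dx":0.06,"dy":0,"dz":-0.34,"spin":0},{"grip":2,"dx":0.13,"dy":0,"dz":-0.67,"spin":0},{"grip":2,"dx":0.23,"dy":0,"dz":-0.99,"spin":0},{"grip":2,"dx":0.28,"dy":0,"dz":-1.17,"spin":0},{"grip":2,"dx":0.28,"dy":0,"dz":-1.17,"spin":0},{"grip":2,"dx":0.28,"dy":0,"dz":-1.17,"spin":0}]' 20
python3 - <<'E'
from h import *
c=shot('top','top4.png'); s=monitor.read_state(); print(s['clock'],s['eef_pos'],s['wrist_force'],s['finger_gap'])
cv2.imwrite('pics/crop4.png',cv2.resize(c['color'][195:305,230:380,::-1],None,fx=5,fy=5,interpolation=cv2.INTER_CUBIC))
E
```

```text
clock: 8.05
eef_pos: [490.7, -8.8, 77.3]
eef_rot: [-1.572, 0.0, -1.315]
wrist_force: [-3.5, 3.7, 3.6]
finger_gap: 23.6
8.1 [490.73411643  -8.7886267   77.33111623] [-4.62751654  3.70772416  3.81286846] 23.71255058034553
```

View pics/crop4.png

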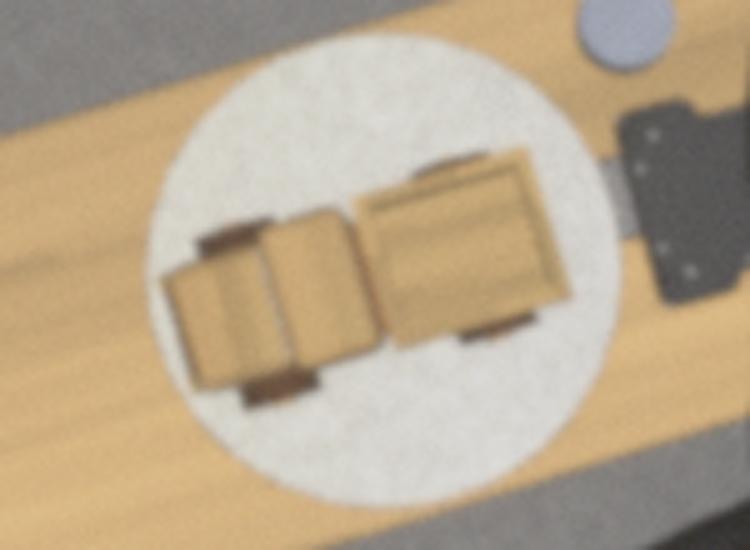

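The truck now looks parallel to the deck. The bed's edges run from (355,203) to (527,150) and from (398,348) to (570,297). I check it by line fits on the masked edges.

```bash
python3 - <<'E'
from head import *
import cv2
for f,cols in (('top3.png',(308,335)),('top4.png',(312,333))):
    c=load(f); hsv=cv2.cvtColor(cv2.resize(c['color'],None,fx=5,fy=5,interpolation=cv2.INTER_CUBIC),cv2.COLOR_RGB2HSV)
    def fit(P,z):
        vx,vy,x,y=cv2.fitLine(np.array(P,np.float32),cv2.DIST_HUBER,0,.01,.01).ravel()
        d=ray(c,(x+20*vx,y+20*vy),z)-ray(c,(x,y),z); a=np.degrees(np.arctan2(d[1],d[0]))%180; return round(a,2)
    S=hsv[:,:,1].astype(int); V=hsv[:,:,2].astype(int)
    wood=((S>75)&(V>110)).astype(np.uint8)
    up,lo,re=[],[],[]
    for u in range(cols[0]*5,cols[1]*5):
        col=wood[:,u]; v=249*5  # inside bed
        a=v
        while col[a-1]: a-=1
        b=v
        while col[b+1]: b+=1
        up.append((u/5,a/5)); lo.append((u/5,b/5))
    for v in range(235*5,252*5):
        a=330*5
        while wood[v,a+1]: a+=1
        re.append((a/5,v/5))
    print(f,'up',fit(up,85),'lo',fit(lo,85),'rear-90',fit(re,85)+90,'lens',up[0],up[-1],lo[0],lo[-1],re[0],re[-1])
c=load('top4.png')
print(H(c,[(90,(527,150),(355,203),0),(90,(570,297),(398,348),0),(90,(527,150),(570,297),-90),(95,(163,278),(197,390),-90),(95,(337,208),(382,342),-90),(70,(236,236),(282,390),-90),(70,(452,164),(499,329),-90),(70,(475.5,246.5),(259,313),0)],[229.6,194.6],5))
# deck edges: warm vs grey
hsv=cv2.cvtColor(c['color'],cv2.COLOR_RGB2HSV); up=[];lo=[]
for u in range(225,340):
    w=np.where((hsv[180:345,u,1]>60)&(hsv[180:345,u,0]<30)&(hsv[180:345,u,2]>110))[0]
    up.append((u,180+w[0]));lo.append((u,180+w[-1]))
for P in(up,lo):
    vx,vy,x,y=cv2.fitLine(np.array(P,np.float32),cv2.DIST_HUBER,0,.01,.01).ravel()
    d=ray(c,(x+20*vx,y+20*vy),20)-ray(c,(x,y),20);print('deck',np.degrees(np.arctan2(d[1],d[0]))%180)
E
```

```text
top3.png up 102.2 lo 93.52 rear-90 101.37 lens (308.0, 233.6) (334.8, 228.0) (308.0, 263.4) (334.8, 260.4) (338.2, 235.0) (341.6, 251.8)
top4.png up 104.14 lo 94.95 rear-90 106.45 lens (312.0, 231.6) (332.8, 225.4) (312.0, 263.4) (332.8, 259.4) (338.0, 235.0) (342.8, 251.8)
(array([106.9, 106.3, 105.9, 107. , 108.5, 106.7, 105.6, 106.9]), np.float64(106.73))
deck 107.08334005289515
deck 107.0941987560961
```

The heading is about 106.7° against a deck heading of 107.1°. The automatic lower and upper bed edges were spoiled by the tyres and I discarded them. Next I release and rise.

```bash
python3 -m jog '[{"grip":3.5,"dx":0,"dy":0,"dz":0,"spin":0},{"grip":5,"dx":0,"dy":0,"dz":0,"spin":0},{"grip":6,"dx":0,"dy":0,"dz":0,"spin":0},{"grip":6,"dx":0,"dy":0,"dz":0,"spin":0},{"grip":6,"dx":0,"dy":-4,"dz":0,"spin":0},{"grip":6,"dx":0,"dy":-9,"dz":0,"spin":0},{"grip":6,"dx":0,"dy":-14,"dz":0,"spin":0},{"grip":6,"dx":0,"dy":-17,"dz":0,"spin":0},{"grip":6,"dx":4,"dy":-17,"dz":0,"spin":0},{"grip":6,"dx":9,"dy":-17,"dz":0,"spin":0},{"grip":6,"dx":12,"dy":-17,"dz":0,"spin":0},{"grip":6,"dx":12,"dy":-17,"dz":0,"spin":0},{"grip":6,"dx":12,"dy":-17,"dz":0,"spin":0}]' 20
python3 - <<'E'
from h import *
c=shot('top','top5.png'); s=monitor.read_state(); print(s['clock'],s['eef_pos'],s['wrist_force'],s['finger_gap'])
cv2.imwrite('pics/crop5.png',cv2.resize(c['color'][195:305,230:380,::-1],None,fx=5,fy=5,interpolation=cv2.INTER_CUBIC))
d=cv2.absdiff(c['color'],load('top4.png')['color'])[200:300,255:345]; print('diff truck area',d.mean(),d.max())
E
```

```text
clock: 9.72
eef_pos: [521.2, -124.3, 247.4]
eef_rot: [-1.571, 0.0, -1.315]
wrist_force: [0.0, -0.9, 0.9]
finger_gap: 60.1
9.775 [ 521.2262096  -124.06283149  247.48458438] [-0.21631423  0.26295101 -0.82624649] 60.06956484302886
diff truck area 4.644333333333333 14
```

View pics/crop5.png

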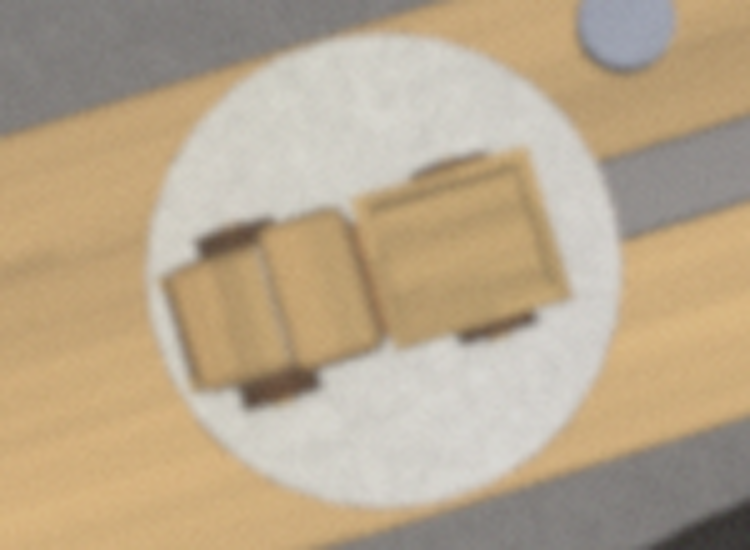

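After release the truck hasn't moved: the picture difference is only noise, and the bonnet at (180,335) still points along the deck. The gripper is clear and unloaded, so I hand in.

```bash
python3 -c "
from cell import ticket; print(ticket.sign_off())"
```

```text
the job is handed in; nothing more can be done
None
```

The truck's bonnet now faces the phone, and the job is handed in at about 9.8 s on the clock. I gripped the large handwheel's knob and turned the wheel about 146° counter-clockwise in three stages. Then I let go and lifted clear.

- **Heading:** the truck measured about 106.7° (single readings 105.6–108.5°), against 107.1° for the deck's long axis, which is the direction to the phone. I took these by hand from the top picture, so they are good to about 1°.
- **After release:** the truck area in the top picture was unchanged apart from noise, and the gripper was unloaded and touching nothing. The readings at the end of each move, taken while gripping, stayed under about 7 N at the wrist.
- **Checks that disagreed:**
  - The automatic line fits on the bed's long edges (104.1° and 95.0°) were thrown off by the tyres, so I discarded them. The rear-edge fit gave 106.5°.
  - The wrist camera put the wheel centre about 7 mm from where the top camera did. I used the top camera's value, and the low forces while turning support it.
- **One refused command:** the first move was rejected because rows were missing keys, and nothing moved.

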